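# Hold the hidden bolt head behind a chassis bracket

### The arm

A 6-joint arm with a two-finger parallel gripper is mounted at the origin on the work surface. World frame = base frame: x ahead of the robot, y to its left, z up, the work surface at z = 0. Lengths are in m, angles in degrees, forces in N, time in s.
With the tool pointing down it reaches from about 0.25 to 0.725 m from the base axis. Payload 9.7 kg.
Tool frame: the origin (TCP) lies at the very end of the fingers, on their centre line; the grasp point (between the pads) lies 19 mm behind it; z points along the fingers, y is the direction in which the jaws open and shut (so a half turn about z gives the same grasp; the last joint's range is limited). The gripper opens to 85 mm and grips with 20 to 120 N. Pads are 22 mm wide; open, the fingers measure 114 mm over their backs; the gripper's body (76 mm by 85 mm) begins 54 mm behind the grasp point. The pads swing forward as they close: fully open they stand 13 mm farther back than shut.
Start: joints at [68.411, 4.979, 10.078, 95.1, 0, 90], TCP at [0.202, 0.511, 0.231] pointing down, gripper open.
Joint ranges: [-179.16, 179.16], [-48.56, 103.87], [-65.8, 70.77], [-126.05, 130.52], [-82.76, 87.17], [-180, 180]. Speed limits (degrees/s): [127.2, 127.2, 147.25, 180, 180, 180].

### API

Orientations are given as [roll, pitch, yaw] about the fixed x, y, z axes, in that order (R = Rz(yaw) Ry(pitch) Rx(roll)).
In Python, from workcell import bot gives the robot as it stands.
- The arm moves only by the shell command python3 -m pendant 'ROWS' [FORCE]. ROWS is JSON, a list that holds one entry, the list of rows, each a list of 7 numbers: the shift along the tool's x, y, z in cm, then the turn, a rotation vector about the tool's x, y, z in rad, then the opening in per cent of the stroke, from 0 (shut) to 100 (fully open). In form: [[[dx, dy, dz, ax, ay, az, gripper], ...]]. A call has 1 to 5 rows; each row shifts and turns the pose as measured when the row begins, along the tool's axes as they then stand; what a row does not reach is not made up. A row lasts 1/12 s, in which the tool goes at most 41.7 mm and 7.16 degrees, less where a joint would pass 70% of its speed; a pose out of reach is approached as far as the arm can. A call with a gripper value outside its range is refused whole. The fingers move at their own pace and stop on an object; FORCE is the grip in N (left out, the last holds). Time passes only in rows, so rows that do not move let the fingers close. It gives the time, the measured TCP pose, the force and the opening at its end, in the units of the state.
- bot.get_obs(): the state, without advancing time (a new reading comes with each control period).
- bot.camera(name): name is "side" or "top" or "wrist"; returns the picture (400x640x3 uint8, red, green, blue); there is no depth.
- bot.get_calibration(name): a dict with "intrinsics" (3x3 intrinsics, pixels), "pose" (4x4, takes a point from camera to world coordinates); the wrist camera has in their place "T_tool_cam" (4x4, takes a point from camera to tool coordinates, whose origin is the TCP and whose axes are the flange's). Camera axes: x right, y down, z forward; pixel columns grow to the right and rows downward; lengths in m; the calibration is good to about 2 mm. A picture is of the moment at which its call begins: read the wrist's pose just before it. get_calibration takes no time and is no camera call.
- bot.job_done(): hands the job in, once; it reports no verdict.
Trained networks look in the newest picture that a camera, given by its name, has taken for a name from the list of things; names that differ only in an ending like _2 or _b are one class to them, and where a whole thing is asked for, a point or a joint stands for the part that bears it (a point fixed in the world has none). Each returns a list of dicts, best first, with "confidence" (0 to 1); they miss things now and then, are a little off and sometimes report something else, mostly with a low value. They report only what shows in the picture. A call takes as long as a camera call. They do not tell look-alikes from the thing itself.
- bot.masks_of(camera, thing): "pixels" (400x640 bool, what is visible of it) and "extent" ([left, top, right, bottom] in pixels, round what is visible of it).
- bot.mark_of(camera, thing): "uv" ([column, row] in pixels: a listed point, or the origin of a listed thing).
The state is a dict: "time": time; "q": joint angles; "qd": joint speeds; "joint_efforts": joint torques, N m; "ee_pos": TCP position; "tcp_rot": TCP orientation; "wrist_force": force on the tool from outside, world axes, zero at the start; "torque": the same for the moment, N m; "opening": finger opening in m.
Only numpy, scipy, OpenCV 4.12 (cv2) and the standard library are available. Lean on these libraries where they do the work, as an engineer would, in place of code of your own. Each camera call takes 0.05 s, during which the arm holds its last target. There are 200 camera calls.

### The job

Lift the finned heat sink off the top of the chassis, where it lies across the gap between the upright bracket and the transformer, and lay it flat on the thin black rubber mat. Then reach down into that gap, grip the hidden hexagonal bolt head behind the bracket across its two near-upright flats, turn it the little way that brings the drooping spanner on the nut up to level, and finish while still gripping the head so that it cannot turn back. Do not touch the spanner, and leave everything else on the bench where it is.

Things in the scene. Friction and masses are not known exactly. Their poses are not given: they have to be found in the camera images.
- chassis: Fixed chassis. Origin on the bench under the middle of the bracket's rear face; x from bracket to transformer, y along bracket, z up. Bracket: aluminium plate x -3 to 0 mm, y +-110, top z 95, a 9 mm lip along its top towards -x. Transformer: x 46 to 111, y -85 to 25, top z 95; copper coil y -110 to 55. Gap between them 46 mm wide, open at top and both y ends, floor z 4. Base plate x -63 to 127.
- bolt_head: Steel hex bolt head in the gap, turning with the spanner about chassis x. Origin at its centre: chassis x 20, y -30, z 65 mm. 16 mm thick (x 12 to 28), 22 across flats, on a spacer 20 mm in diameter. Its x = bolt axis; its y is normal to the near-upright flats: at rest turned -0.2 rad about chassis x from chassis y, 0 when level. Nothing else within 50 mm to either side in y.
- spanner: Steel ring spanner on the nut in front of the bracket (robot side), 145 mm long, 7 mm thick, reaching from the bolt axis along chassis +y; it turns with the head (1 degree of play). Its weight (0.04 to 0.08 N m) droops it 0.2 rad onto its rest whenever the head is free; the head turns up to 0.4 rad from there. Origin on the bolt axis; its y points along the handle. Not to be touched.
- heatsink_centre (a point): Centre (half-way up) of the loose aluminium heat sink, about 0.16 kg, 110 mm long (its x), 40 wide (its y), 36 high, fins along x standing up on an 8 mm base. It starts with its underside at z = 95 mm, bridging the gap over the bolt head, long axis about along chassis x. Grip it across its 40 mm width.
- mat: Fixed thin black rubber mat, 160 x 160 x 3 mm, flat on the bench to the left or right of the chassis. Origin at the centre of its underside, top at 3 mm.
- board: Bystander: green circuit board on brass feet, 130 x 110 mm, 28 mm high, on the other side of the chassis from the mat. Origin at the centre of its underside.
- reel: Bystander: grey solder reel, 52 mm diameter, 36 mm high, standing on the bench beyond the transformer. Origin at the centre of its underside.
- jar: Bystander: small jar, 44 mm diameter, 50 mm high, beyond the transformer. Origin at the centre of its underside.
- screwdriver: Bystander: screwdriver 150 mm long lying on the bench in front of the chassis (robot side).
- cutters: Bystander: wire cutters with blue handles, 120 mm long, lying at the right beyond the chassis.
- tin: Bystander: open steel tin, 76 mm diameter, 40 mm high, at the left beyond the chassis. Origin at the centre of its underside.
Things that resemble listed ones, but are neither listed nor needed, are in the scene too. Several things have the shape of the mat; the one meant has the colours described above.

How it is judged (in metres and radians):
On the way, in this order (a step that is already met when the one before it is completed fails the run):
1. the heat sink is lifted off the chassis in the gripper (height (world z) of heatsink_centre above 0.125 m and contact force between the fingers and heatsink above 0.5 N), for 0.1 s.
2. the heat sink lies flat on the mat, let go (height (world z) of heatsink_centre below 0.032 m and x of heatsink_centre in the frame of mat between -0.07 and 0.07 m and y of heatsink_centre in the frame of mat between -0.07 and 0.07 m and contact force between the fingers and heatsink below 0.1 N and linear speed of heatsink below 0.02 m/s), for 0.2 s.
At the end, for the whole second after the job is handed in: The fingers still grip the bolt head (more than 5 N), the bolt is held still with its flats within 0.07 rad of upright (spanner level) with nothing touching the spanner, and the heat sink lies flat and released on the mat, its centre within 70 mm of the mat's centre in each mat direction (all of step 2 and angle between the y axis of bolt_head and the y axis of chassis, either way round below 0.07 rad and angular speed of bolt_head below 0.1 rad/s and contact force between the fingers and bolt_head above 5 N and contact force between anything else and spanner below 0.3 N); the arm keeps its last pose, push and grip.
It fails at once if the robot touches the spanner (contact force between any of the fingers, the arm and spanner above 1 N).
It fails at once if a bystander is moved by more than 30 mm (distance of any of board, reel, jar, screwdriver, cutters, tin from where it was at the start of the episode above 0.03 m).
It also fails if it takes over 48 s, if anything falls off the work surface, if the arm or the gripper's body presses on something with over 40 N, if the wrist force passes 120 N, or if a joint passes its speed limit or range.

## Working session

There is one attempt and no reset: what is moved stays moved. The work goes in short steps, Python scripts to look and compute and a shell command to move; the robot and the scene stay as the last step left them, time stands still between calls to the robot, and variables do not carry over. Pictures are saved under pics/ and viewed, about 8 in all and at most 12, crops included, and the job is handed in when it is done.

```bash
ls; mkdir -p pics
cat > h.py <<'E'
import numpy as np, cv2
from workcell import bot
from scipy.spatial.transform import Rotation as R
def cal(n):
    c=bot.get_calibration(n); K=np.array(c['intrinsics'])
    if n=='wrist':
        o=bot.get_obs(); T=np.eye(4); T[:3,:3]=R.from_euler('xyz',o['tcp_rot'],degrees=True).as_matrix(); T[:3,3]=o['ee_pos']
        return K,T@np.array(c['T_tool_cam'])
    return K,np.array(c['pose'])
def ray(n,uv,z,KP=None):
    K,P=KP or cal(n); d=P[:3,:3]@np.linalg.solve(K,[uv[0],uv[1],1]); o=P[:3,3]
    return o+d*(z-o[2])/d[2]
def proj(n,p,KP=None):
    K,P=KP or cal(n); q=K@(P[:3,:3].T@(np.array(p)-P[:3,3])); return q[:2]/q[2]
def snap(n,f):
    im=np.array(bot.camera(n)); cv2.imwrite('pics/'+f,im[:,:,::-1]); return im
E
python3 - <<'E'
from h import *
print(bot.get_obs())
zs=dict(chassis=0,heatsink_centre=.113,mat=0,board=0,reel=0,jar=0,tin=0,spanner=.065,bolt_head=.065,screwdriver=.01,cutters=.01)
for n in ['top','side']:
    snap(n,n+'0.png'); KP=cal(n); print(n,KP[1].round(3).tolist())
    for t,z in zs.items():
        print(t,[(round(m['confidence'],2),np.round(m['uv']).tolist(),ray(n,m['uv'],z,KP).round(3).tolist()) for m in bot.mark_of(n,t)[:4]])
a=cv2.imread('pics/top0.png');b=cv2.imread('pics/side0.png')
E
```

```text
pics
{'time': 0.0, 'q': array([6.84124866e+01, 5.01146869e+00, 1.00340494e+01, 9.50975761e+01,
       4.61298451e-04, 9.00000589e+01]), 'qd': array([ 0.00639398, -0.05087606, -0.01435597, -0.01938786, -0.02141505,
       -0.01628062]), 'joint_efforts': array([ 1.05775111e-03, -5.20385993e+01,  4.64806366e+01,  1.60574808e-02,
        1.02458800e-04, -7.51021986e-06]), 'ee_pos': array([0.20227524, 0.51122065, 0.23057589]), 'tcp_rot': array([-1.79925005e+02, -4.61220902e-04,  1.58412427e+02]), 'wrist_force': array([ 0.03260361,  0.63128807, -0.20005193]), 'torque': array([-0.01132939, -0.00956345,  0.00756609]), 'opening': 0.0853438830053177}
top [[-0.04, -0.974, 0.222, 0.206], [-0.999, 0.038, -0.012, 0.004], [0.004, -0.223, -0.975, 1.315], [0.0, 0.0, 0.0, 1.0]]
chassis [(0.85, [302.0, 198.0], [0.514, 0.025, 0.0])]
heatsink_centre [(0.83, [320.0, 180.0], [0.531, -0.022, 0.113])]
mat [(0.72, [178.0, 324.0], [0.186, 0.364, 0.0]), (0.67, [179.0, 226.0], [0.448, 0.366, 0.0])]
board [(0.97, [440.0, 212.0], [0.46, -0.353, 0.0])]
reel [(0.7, [331.0, 140.0], [0.681, -0.061, 0.0])]
jar [(0.77, 
[... 570 characters left out ...]
[232.0, 170.0], [0.187, 0.395, 0.0]), (0.46, [328.0, 214.0], [0.516, 0.082, 0.0])]
board [(0.82, [333.0, 323.0], [0.473, -0.35, 0.0])]
reel [(0.64, [389.0, 236.0], [0.689, -0.049, 0.0])]
jar [(0.49, [383.0, 214.0], [0.697, 0.062, 0.0])]
tin [(0.66, [350.0, 172.0], [0.633, 0.334, 0.0])]
spanner [(0.6, [328.0, 215.0], [0.504, -0.006, 0.065]), (0.57, [389.0, 236.0], [0.664, -0.119, 0.065])]
bolt_head [(0.54, [339.0, 214.0], [0.539, -0.003, 0.065])]
screwdriver [(0.64, [300.0, 227.0], [0.418, 0.013, 0.01]), (0.2, [333.0, 322.0], [0.472, -0.356, 0.01])]
cutters [(0.77, [414.0, 313.0], [0.675, -0.35, 0.01]), (0.58, [354.0, 171.0], [0.645, 0.32, 0.01]), (0.32, [331.0, 224.0], [0.519, 0.017, 0.01])]
```

Run:
```python
import cv2
a=cv2.imread('pics/top0.png')
cv2.imwrite('pics/c1.png',cv2.resize(a[90:370,130:500],(793,600),interpolation=cv2.INTER_CUBIC))
```

```text
(no output)
```

View pics/c1.png

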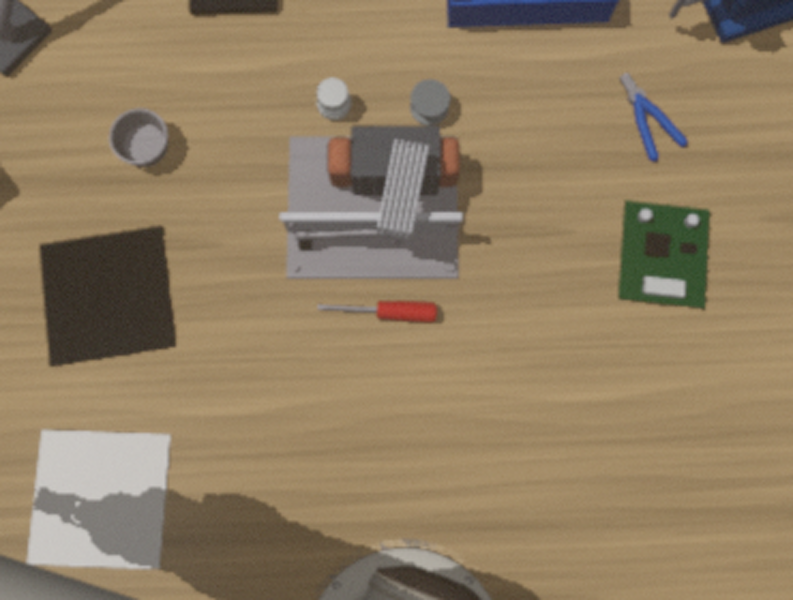

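The top view shows the black mat (crop centre 108,296), a white look-alike mat below it, the heat sink across the gap at (403,187), the bracket lip at row 217 and the spanner pointing left (+y). I'll compute the heat sink's yaw and the bracket line.

```bash
cat >> h.py <<'E'
def hs(n='top',z=.125):
    KP=cal(n); m=bot.masks_of(n,'heatsink_centre')[0]; ys,xs=np.nonzero(m['pixels'])
    P=np.array([ray(n,(x,y),z,KP)[:2] for x,y in zip(xs,ys)]).astype(np.float32)
    return m['confidence'],cv2.minAreaRect(P),P.mean(0)
def goto(p,yaw):
    """shift in tool axes (cm) and turn (rad) from present pose to tool-down pose at p with yaw"""
    o=bot.get_obs(); A=R.from_euler('xyz',o['tcp_rot'],degrees=True); B=R.from_euler('xyz',[180,0,yaw],degrees=True)
    print('shift cm',(A.inv().apply(np.array(p)-o['ee_pos'])*100).round(2),'turn',(A.inv()*B).as_rotvec().round(3),'pos',o['ee_pos'].round(4),o['tcp_rot'].round(2),'t',round(o['time'],2))
E
python3 - <<'E'
from h import *
s=793/370
f=lambda c,z:ray('top',(c[0]/s+130,c[1]/s+90),z).round(4)
a,b=f((462,216),.095),f((280,217),.095);print('bracket',a,b,'mid',(a+b)/2,'yaw',np.degrees(np.arctan2(-(b-a)[0],(b-a)[1])))
print('mat',[f(c,.003) for c in [(41,243),(163,227),(176,347),(50,365)]])
print('hs fin',f((393,234),.131),f((418,141),.131))
snap('top','t1.png');print(hs())
goto([.53,-.02,.33],165)
E
```

```text
bracket [ 0.5056 -0.0889  0.095 ] [0.513  0.1309 0.095 ] mid [0.5093 0.021  0.095 ] yaw -1.9282469751029219
mat [array([0.5136, 0.4492, 0.003 ]), array([0.5287, 0.2921, 0.003 ]), array([0.3721, 0.2741, 0.003 ]), array([0.3557, 0.4322, 0.003 ])]
hs fin [ 0.4783 -0.0044  0.131 ] [ 0.5909 -0.0387  0.131 ]
(0.92, ((0.5361986756324768, -0.01620161533355713), (0.041421107947826385, 0.11751051992177963), 77.5197982788086), array([ 0.5346691, -0.0157948], dtype=float32))
shift cm [-50.02 -37.36  -9.87] turn [-0.    -0.    -0.115] pos [0.2024 0.5114 0.2313] [-180.     -0.    158.41] t 1.3
```

```bash
R='[-3.2,-2.4,-0.7,0,0,0,100]'
python3 -m pendant '[[[-3.2,-2.4,-0.7,0,0,0,100],[-3.2,-2.4,-0.7,0,0,0,100],[-3.2,-2.4,-0.7,0,0,0,100],[-3.2,-2.4,-0.7,0,0,0,100],[-3.2,-2.4,-0.7,0,0,0,100]]]'
python3 -m pendant '[[[-3.2,-2.4,-0.7,0,0,0,100],[-3.2,-2.4,-0.7,0,0,0,100],[-3.2,-2.4,-0.7,0,0,0,100],[-3.2,-2.4,-0.7,0,0,0,100],[-3.2,-2.4,-0.7,0,0,0,100]]]'
python3 -m pendant '[[[-3.2,-2.4,-0.7,0,0,0,100],[-3.2,-2.4,-0.7,0,0,0,100],[-3.2,-2.4,-0.7,0,0,0,100],[-3.2,-2.4,-0.7,0,0,0,100],[-2,-1.4,-0.7,0,0,-0.11,100]]]'
python3 -c "from h import *; goto([.53,-.02,.33],165)"
```

```text
time: 1.72
ee_pos: [0.3063, 0.3402, 0.2632]
tcp_rot: [-179.7, -0.1, 159.0]
wrist_force: [0.9, -0.3, 0.5]
opening: 0.0855
time: 2.13
ee_pos: [0.4136, 0.1651, 0.3007]
tcp_rot: [-179.9, 0.0, 159.2]
wrist_force: [0.6, 1.0, 0.2]
opening: 0.0854
time: 2.55
ee_pos: [0.5141, 0.0017, 0.338]
tcp_rot: [-179.9, 0.2, 165.3]
wrist_force: [0.5, 0.7, 0.2]
opening: 0.0857
shift cm [-2.09 -1.69  0.81] turn [-0.001  0.004  0.004] pos [0.5141 0.0017 0.338 ] [-179.95    0.2   165.25] t 2.55
```

```bash
python3 -m pendant '[[[-2,-1.7,0,0,0,0,100],[0,0,0,0,0,0,100]]]'
python3 - <<'E'
from h import *
snap('wrist','w1.png');KP=cal('wrist')
print(hs('wrist',.131))
for t,z in dict(heatsink_centre=.113,bolt_head=.065,chassis=0,spanner=.065).items():
    print(t,[(round(m['confidence'],2),np.round(m['uv']).tolist(),ray('wrist',m['uv'],z,KP).round(4).tolist()) for m in bot.mark_of('wrist',t)[:3]])
goto([.53,-.02,.33],165)
E
```

```text
time: 2.72
ee_pos: [0.5318, -0.0254, 0.3384]
tcp_rot: [-179.9, 0.3, 165.4]
wrist_force: [0.9, 0.8, -0.4]
opening: 0.0852
(0.9, ((0.5353724360466003, -0.015567410737276077), (0.04131246358156204, 0.11172256618738174), 77.62445068359375), array([ 0.5310641 , -0.01439468], dtype=float32))
heatsink_centre [(0.85, [329.0, 180.0], [0.5361, -0.0173, 0.113]), (0.58, [400.0, 240.0], [0.6355, 0.0514, 0.113]), (0.31, [582.0, 26.0], [0.4442, 0.2793, 0.113])]
bolt_head []
chassis [(0.66, [349.0, 139.0], [0.507, 0.0234, 0.0])]
spanner []
shift cm [-0.04  0.1   0.98] turn [-0.     0.006  0.01 ] pos [ 0.5293 -0.0209  0.3398] [-179.99    0.33  165.6 ] t 3.02
```

View pics/w1.png

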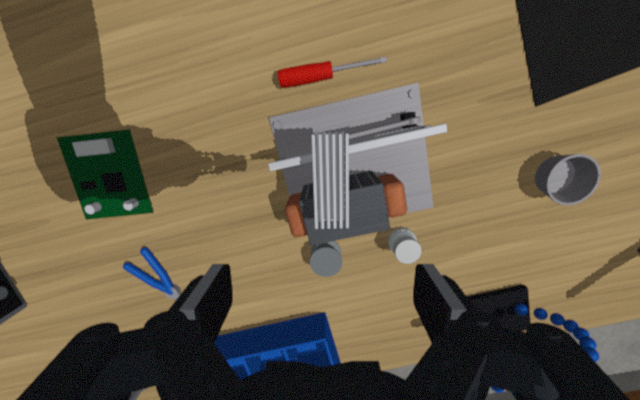

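The wrist view shows the heat sink centred at (331,180), aligned with the jaws and clear around it. I'll approach now.

Run:
```python
from h import *
KP=(lambda K:K)(cal('wrist'))
a,b=ray('wrist',(270,167),.095,KP),ray('wrist',(447,128),.095,KP)
print('bracket',a,b,(a+b)/2,np.degrees(np.arctan2(-(b-a)[0],(b-a)[1])))
goto([.5355,-.0165,.102],167.6)
```

```text
bracket [ 0.50474976 -0.08233835  0.095     ] [0.51260831 0.13858609 0.095     ] [0.50867903 0.02812387 0.095     ] -2.0372229049812756
shift cm [-0.36  0.58 23.78] turn [-0.     0.006 -0.035] pos [ 0.5293 -0.0209  0.3398] [-179.99    0.33  165.6 ] t 3.02
```

```bash
python3 -m pendant '[[[-0.4,0.6,3,0,0.006,-0.035,80],[0,0,4,0,0,0,80],[0,0,4,0,0,0,80],[0,0,4,0,0,0,80],[0,0,0,0,0,0,80]]]' 40
python3 -c "from h import *; goto([.5355,-.0165,.102],167.6)"
```

```text
time: 3.43
ee_pos: [0.5332, -0.0108, 0.1867]
tcp_rot: [179.9, 0.3, 168.1]
wrist_force: [-1.0, -0.9, -1.4]
opening: 0.0682
shift cm [-0.3  -0.52  8.47] turn [0.001 0.006 0.009] pos [ 0.5332 -0.0108  0.1867] [179.93   0.32 168.1 ] t 3.43
```

```bash
python3 -m pendant '[[[-0.3,-0.4,3,0,0.006,0,80],[0,0,3.5,0,0,0,80],[0,0,0,0,0,0,80]]]'
python3 -c "from h import *; goto([.5355,-.0165,.102],167.6)"
```

```text
time: 3.68
ee_pos: [0.5351, -0.0128, 0.1249]
tcp_rot: [179.9, 0.2, 168.3]
wrist_force: [-0.1, 0.1, -0.7]
opening: 0.0684
shift cm [-0.1  -0.36  2.29] turn [0.002 0.003 0.013] pos [ 0.5351 -0.0128  0.1249] [1.7989e+02 1.7000e-01 1.6832e+02] t 3.68
```

```bash
python3 -m pendant '[[[-0.1,-0.3,2.2,0,0.002,0,80],[0,0,0,0,0,0,30],[0,0,0,0,0,0,30],[0,0,0,0,0,0,30],[0,0,0,0,0,0,30]]]' 40
python3 -m pendant '[[[0,0,0,0,0,0,30],[0,0,0,0,0,0,30]]]'
```

```text
time: 4.1
ee_pos: [0.54, -0.014, 0.1178]
tcp_rot: [179.8, 0.8, 168.5]
wrist_force: [0.4, -0.2, -1.2]
opening: 0.0391
time: 4.27
ee_pos: [0.5414, -0.0137, 0.1215]
tcp_rot: [179.7, 1.0, 168.5]
wrist_force: [0.4, 0.4, -1.4]
opening: 0.0393
```

```bash
python3 -c "
from h import *
snap('wrist','w2.png'); goto([.535,-.0165,.2],167.6)"
```

```text
shift cm [ 0.44 -0.36 -7.87] turn [0.005 0.018 0.016] pos [ 0.5415 -0.0137  0.1215] [179.7    1.05 168.49] t 4.32
```

View pics/w2.png

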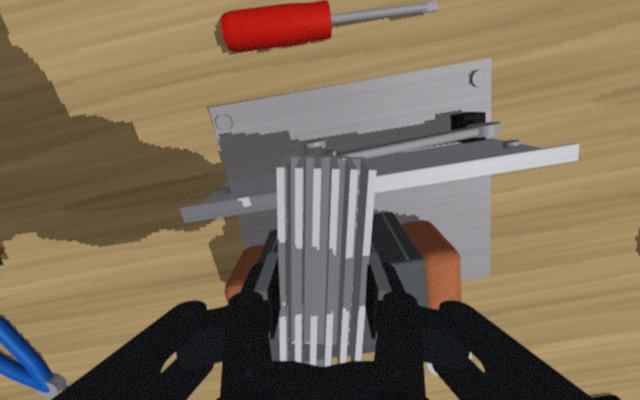

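The fins are between the pads, but the hand crept upward while closing. I'll lift slightly and check that the sink follows.

```bash
python3 -m pendant '[[[0,0,-1.5,0,0,0,30],[0,0,-1.5,0,0,0,30]]]' 60
python3 - <<'E'
from h import *
im=snap('wrist','w3.png'); a=cv2.imread('pics/w2.png');b=cv2.imread('pics/w3.png')
cv2.imwrite('pics/cmp.png',cv2.resize(np.hstack([b[:,150:500]]),None,fx=1,fy=1))
print(bot.masks_of('wrist','heatsink_centre')[0]['extent'],[m['uv'] for m in bot.mark_of('wrist','heatsink_centre')[:1]])
s=snap('side','s1.png')
m=bot.mark_of('side','heatsink_centre')[:1]; print(m)
K,P=cal('side')
for z in(.113,.13,.15): print(z,proj('side',[.5355,-.0165,z]))
print(bot.get_obs()['ee_pos'],bot.get_obs()['opening'])
cv2.imwrite('pics/s1c.png',cv2.resize(s[130:260,240:430,::-1],None,fx=4,fy=4))
E
```

```text
time: 4.48
ee_pos: [0.5396, -0.0137, 0.1498]
tcp_rot: [179.7, 0.8, 168.5]
wrist_force: [-0.2, -0.2, -1.3]
opening: 0.0383
[272.5, 155.1, 377.3, 367.2] [[316.9, 267.4]]
[{'uv': [341.2, 191.0], 'confidence': 0.7}]
0.113 [339.22179267 203.65920638]
0.13 [339.40939099 198.96766138]
0.15 [339.63402296 193.34996184]
[ 0.53970817 -0.01373337  0.14864739] 0.038717710782211916
```

View pics/s1c.png

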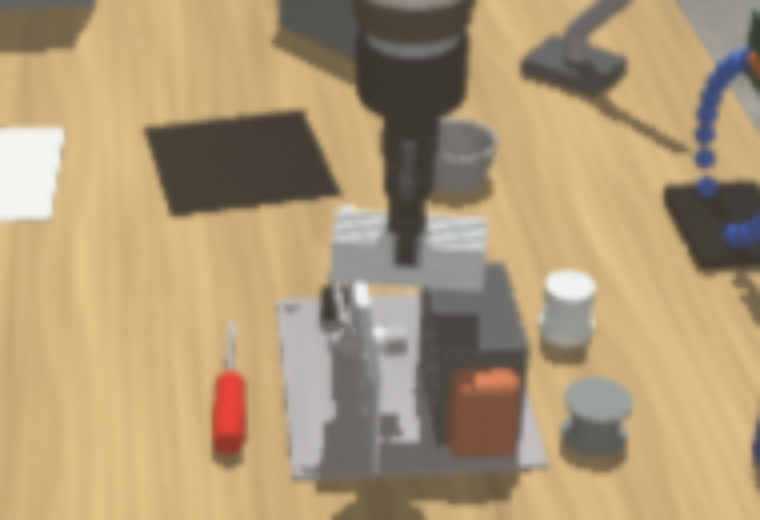

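Side view: the sink hangs level in the gripper at crop (410,250), lifted clear, and the bolt head shows at crop (390,340). Next, carry it to the mat.

```bash
python3 -m pendant '[[[0,0,-2.5,0,0.014,0,30],[0.8,1.7,-2,0,0,0,30],[1.6,3.4,0,0,0,0,30],[1.6,3.4,0,0,0,0,30],[1.6,3.4,0,0,0,0,30]]]'
python3 -m pendant '[[[1.7,3.5,0,0,0,0,30],[1.7,3.5,0,0,0,0,30],[1.7,3.5,0,0,0,0,30],[1.7,3.5,0,0,0,0,30],[1.7,3.5,0,0,0,0,30]]]'
python3 -c "from h import *; goto([.447,.364,.0115],167.6)"
```

```text
time: 5.15
ee_pos: [0.5067, 0.1119, 0.1893]
tcp_rot: [179.9, -0.5, 167.9]
wrist_force: [0.3, 0.7, -1.6]
opening: 0.0384
time: 5.57
ee_pos: [0.4558, 0.3081, 0.1852]
tcp_rot: [-179.9, -0.7, 167.7]
wrist_force: [0.7, 0.3, -1.4]
opening: 0.0387
shift cm [ 1.82  5.31 17.39] turn [-0.002 -0.013  0.002] pos [0.4558 0.3081 0.1852] [-179.88   -0.73  167.73] t 5.57
```

```bash
python3 -m pendant '[[[0.9,2.6,1,0,-0.013,0,30],[0.5,2,3,0,0,0,30],[0,0,3.5,0,0,0,30],[0,0,3.5,0,0,0,30],[0,0,1,0,0,0,30]]]'
python3 -c "from h import *; goto([.447,.364,.0115],167.6)"
```

```text
time: 5.98
ee_pos: [0.4472, 0.3674, 0.0588]
tcp_rot: [180.0, 0.0, 168.3]
wrist_force: [-1.3, -0.9, -2.1]
opening: 0.0382
shift cm [-0.05 -0.34  4.73] turn [0.001 0.001 0.013] pos [0.4472 0.3674 0.0588] [1.7995e+02 5.0000e-02 1.6833e+02] t 5.98
```

```bash
python3 -m pendant '[[[0,-0.2,2.5,0,0,0,30],[0,0,1.2,0,0,0,30],[0,0,0.3,0,0,0,30],[0,0,0.2,0,0,0,30]]]'
python3 -c "from h import *; goto([.447,.364,.0115],167.6);print(bot.get_obs()['wrist_force'])"
```

```text
time: 6.32
ee_pos: [0.4465, 0.3647, 0.0197]
tcp_rot: [179.9, 0.1, 168.3]
wrist_force: [-1.2, 0.5, 0.8]
opening: 0.0385
shift cm [-0.07 -0.06  0.82] turn [0.001 0.001 0.011] pos [0.4465 0.3647 0.0197] [1.7994e+02 7.0000e-02 1.6826e+02] t 6.32
[-1.22206531  0.54005468  0.79726127]
```

```bash
python3 -m pendant '[[[0,0,0.3,0,0,0,30],[0,0,0.3,0,0,0,30]]]'
python3 -m pendant '[[[0,0,0.3,0,0,0,30],[0,0,0.2,0,0,0,30]]]'
```

```text
time: 6.48
ee_pos: [0.4469, 0.365, 0.0196]
tcp_rot: [179.8, 0.1, 168.2]
wrist_force: [-8.9, -3.5, 16.7]
opening: 0.0384
time: 6.65
ee_pos: [0.4477, 0.3652, 0.0198]
tcp_rot: [179.6, 0.2, 168.1]
wrist_force: [0.4, 0.4, -1.5]
opening: 0.0385
```

```bash
python3 -m pendant '[[[0,0,0.2,0,0,0,75],[0,0,0,0,0,0,75],[0,0,0,0,0,0,75],[0,0,0,0,0,0,75]]]'
python3 -m pendant '[[[0,0,-2,0,0,0,75],[0,0,-4,0,0,0,75],[0,0,-4,0,0,0,75],[0,0,-4,0,0,0,75]]]'
python3 - <<'E'
from h import *
s=snap('side','s2.png');t=snap('top','t2.png');print('top',hs('top',.039))
print(ray('top',bot.mark_of('top','heatsink_centre')[0]['uv'],.021),ray('side',bot.mark_of('side','heatsink_centre')[0]['uv'],.021))
cv2.imwrite('pics/s2c.png',np.vstack([cv2.resize(s[130:260,240:430,::-1],(570,390)),cv2.resize(t[180:250,130:320,::-1],(570,210))]))
E
```

```text
time: 6.98
ee_pos: [0.4495, 0.3653, 0.0206]
tcp_rot: [179.4, 0.4, 168.0]
wrist_force: [-0.1, 0.6, -0.0]
opening: 0.0638
time: 7.32
ee_pos: [0.4447, 0.3606, 0.1541]
tcp_rot: [-179.7, -0.3, 168.0]
wrist_force: [0.9, 1.0, -0.4]
opening: 0.0642
top (0.65, ((0.4719240069389343, 0.3441992700099945), (0.07561668753623962, 0.04133768007159233), 14.1533784866333), array([0.47228256, 0.3447946 ], dtype=float32))
[0.44718796 0.35660568 0.021     ] [0.45128274 0.37647152 0.021     ]
```

View pics/s2c.png

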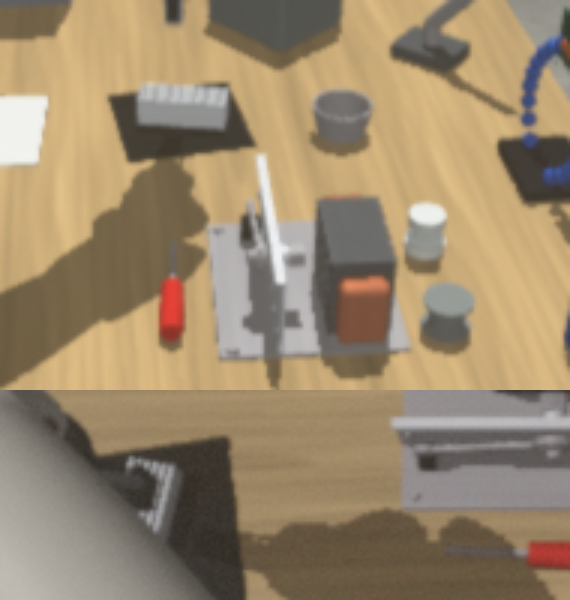

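The sink lies flat on the black mat (side crop (183,107)), released with its centre about (0.449, 0.365); the mat centre is about (0.443, 0.362). Next, hover over the bolt head.

```bash
python3 -m pendant '[[[-0.8,-1.7,-3.4,0,0,0,75],[-1.6,-3.4,-1.5,0,0,0,75],[-1.6,-3.4,-1.5,0,0,0,75],[-1.6,-3.4,-1.2,0,0,0,75],[-1.6,-3.4,-1,0,0,0,75]]]'
python3 -m pendant '[[[-1.6,-3.4,-1,0,0,0,75],[-1.6,-3.4,-1,0,0,0,75],[-1.6,-3.4,-0.5,0,0,0,75],[-1.6,-3.4,0,0,0,0,75],[-1,-3,0,0,0,-0.1,75]]]'
python3 -c "from h import *; goto([.53,-.005,.27],178)"
```

```text
time: 7.98
ee_pos: [0.4811, 0.1954, 0.2294]
tcp_rot: [-179.1, -1.1, 168.6]
wrist_force: [0.9, 0.4, -0.0]
opening: 0.0639
time: 8.4
ee_pos: [0.5207, 0.0087, 0.2504]
tcp_rot: [-179.0, -1.7, 174.3]
wrist_force: [0.4, -0.3, 0.3]
opening: 0.0638
shift cm [-1.   -1.31 -1.97] turn [-0.016 -0.031 -0.064] pos [0.5207 0.0087 0.2504] [-179.02   -1.75  174.3 ] t 8.4
```

```bash
python3 -m pendant '[[[-1,-1.2,-1.5,-0.016,-0.031,-0.064,75],[0,0,0,0,0,0,75],[0,0,0,0,0,0,75]]]'
python3 - <<'E'
from h import *
KP=cal('wrist'); snap('wrist','w4.png')
for t,z in dict(bolt_head=.065,chassis=0).items():
    print(t,[(round(m['confidence'],2),np.round(m['uv']).tolist(),ray('wrist',m['uv'],z,KP).round(4).tolist()) for m in bot.mark_of('wrist',t)[:3]])
print([(m['confidence'],m['extent']) for m in bot.masks_of('wrist','bolt_head')[:2]])
goto([.53,-.005,.27],178)
a=cv2.imread('pics/w4.png'); cv2.imwrite('pics/w4c.png',cv2.resize(a[60:300,150:470],(800,600),interpolation=cv2.INTER_CUBIC))
np.save('w4K.npy',KP[0]);np.save('w4P.npy',KP[1])
E
```

```text
time: 8.65
ee_pos: [0.5294, -0.0112, 0.2595]
tcp_rot: [-179.9, -0.5, 177.9]
wrist_force: [-0.1, 0.7, 0.2]
opening: 0.0638
bolt_head [(0.93, [324.0, 187.0], [0.5319, -0.0097, 0.065]), (0.43, [378.0, 283.0], [0.6534, 0.0519, 0.065]), (0.3, [628.0, 92.0], [0.4434, 0.3036, 0.065])]
chassis [(0.64, [347.0, 160.0], [0.5124, 0.0217, 0.0])]
[(0.98, [307.5, 143.3, 435.3, 198.7]), (0.4, [279.4, 57.4, 410.5, 86.2])]
shift cm [-0.03  0.43 -0.95] turn [-0.001 -0.007  0.002] pos [ 0.5295 -0.0093  0.2605] [-179.93   -0.43  178.14] t 8.85
```

View pics/w4c.png

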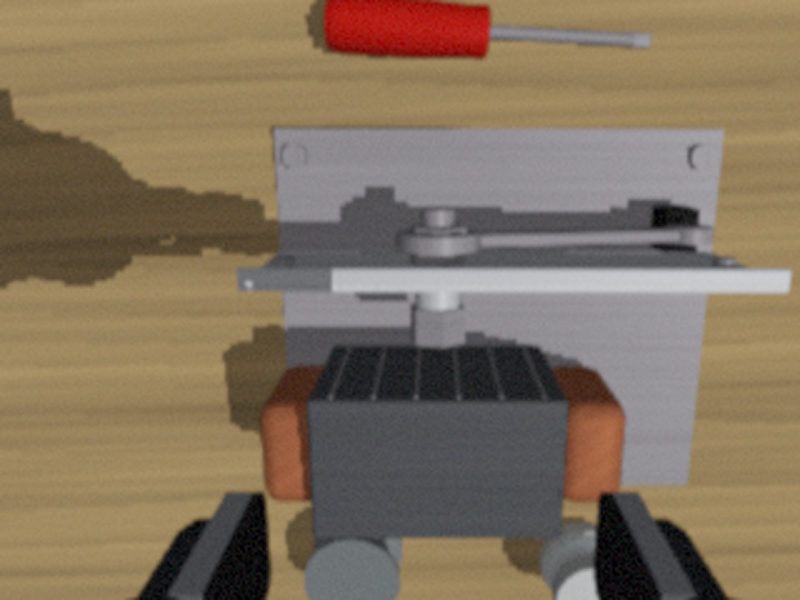

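The bolt head shows at crop (439,324), i.e. (325.6,189.6) in full. The bracket's rear edge is at crop row 292 and the transformer's front face below it. I'll fit the chassis frame to these edges.

Run:
```python
from h import *
KP=(np.load('w4K.npy'),np.load('w4P.npy')); print('cam',KP[1][:3,3].round(3))
f=lambda u,v,z:ray('wrist',(u/2.5+150,v/2.5+60),z,KP)
pts=[# crop px, chassis coords
((239,291),(0,-110,95)),((790,291),(0,110,95)),((331,347),(46,-85,95)),((539,347),(46,25-25+25,95)) ,
((275,128),(-63,None,4)),((723,128),(-63,None,4))]
for p,c in pts: print(c,f(*p,c[2]/1000).round(4))
for n,(u,v) in dict(topfront=(439,308),topback=(439,345),left=(413,325),right=(465,325)).items(): print(n,f(u,v,.076).round(4),f(u,v,.065).round(4))
```

```text
cam [ 0.454 -0.008  0.404]
(0, -110, 95) [ 0.511  -0.0876  0.095 ]
(0, 110, 95) [0.5189 0.1332 0.095 ]
(46, -85, 95) [ 0.5355 -0.0524  0.095 ]
(46, 25, 95) [0.5385 0.0327 0.095 ]
(-63, None, 4) [ 0.4479 -0.0848  0.004 ]
(-63, None, 4) [0.4557 0.1344 0.004 ]
topfront [ 0.5249 -0.0076  0.076 ] [ 0.5273 -0.0076  0.065 ]
topback [ 0.5413 -0.0082  0.076 ] [ 0.5443 -0.0082  0.065 ]
left [ 0.532  -0.0191  0.076 ] [ 0.5346 -0.0195  0.065 ]
right [0.5328 0.0033 0.076 ] [0.5354 0.0037 0.065 ]
```

```bash
cat >> h.py <<'E'
H=np.array([.5345,-.008,.065])
def head(th,d=0):
    """to pose gripping head with flats at th rad, backed off d m along the tool axis"""
    o=bot.get_obs(); A=R.from_euler('xyz',o['tcp_rot'],degrees=True)
    B=R.from_euler('z',-2.05,degrees=True)*R.from_euler('x',th)*R.from_euler('y',np.pi)
    p=H+B.apply([0,0,.019-d]); rv=(A.inv()*B).as_rotvec()
    g=B.inv().apply(o['ee_pos']-A.apply([0,0,.019])*-1*-1-H)
    print('shift cm',(A.inv().apply(p-o['ee_pos'])*100).round(2),'turn',rv.round(3),'grasp err mm (goal axes)',(g*1000).round(1),'op',round(o['opening'],4),'F',o['wrist_force'].round(1),'t',round(o['time'],2))
E
python3 -c "from h import *; head(-.2,.12); print(bot.get_obs()['q'])"
```

```text
shift cm [-0.58  2.17  9.65] turn [ 0.199 -0.007  0.004] grasp err mm (goal axes) [   4.8  -44.1 -210. ] op 0.0641 F [-0.6  0.3 -0.2] t 8.85
[-9.76304267e-01  3.35527208e+00  1.16361474e+01  9.87100218e+01
 -6.08146196e-02  8.82625214e-01]
```

```bash
python3 -m pendant '[[[0,1,0,0.1,0,0,60],[-0.6,1,3,0.1,0,0,60],[0,0,3,0,0,0,60],[0,0,0,0,0,0,60]]]'
python3 -c "from h import *; head(-.2,.12); head(-.2,.05)"
```

```text
time: 9.18
ee_pos: [0.5357, 0.005, 0.1986]
tcp_rot: [-168.0, -0.2, 178.2]
wrist_force: [-1.3, 0.1, -0.2]
opening: 0.0513
shift cm [0.06 1.41 3.24] turn [-0.01  -0.003  0.005] grasp err mm (goal axes) [  -0.8  -13.6 -152.5] op 0.0513 F [-1.3  0.1 -0.2] t 9.18
shift cm [ 0.03  1.48 10.24] turn [-0.01  -0.003  0.005] grasp err mm (goal axes) [  -0.8  -13.6 -152.5] op 0.0513 F [-1.3  0.1 -0.2] t 9.18
```

```bash
python3 -m pendant '[[[0,1.4,2.5,-0.01,-0.003,0.005,60],[0,0,3,0,0,0,60],[0,0,1.5,0,0,0,60],[0,0,0,0,0,0,60]]]'
python3 -c "from h import *; head(-.2,0)"
```

```text
time: 9.52
ee_pos: [0.535, 0.0094, 0.1274]
tcp_rot: [-168.7, 0.0, 178.2]
wrist_force: [-0.0, -0.4, -0.4]
opening: 0.0513
shift cm [-0.   -0.49  8.36] turn [0.003 0.001 0.004] grasp err mm (goal axes) [  0.2   4.6 -83.6] op 0.0513 F [-0.  -0.4 -0.4] t 9.52
```

```bash
python3 -m pendant '[[[0,-0.4,2,0,0,0,60],[0,0,2,0,0,0,60],[0,0,0,0,0,0,60]]]'
python3 -c "from h import *; head(-.2,0)"
```

```text
time: 9.77
ee_pos: [0.5358, -0.0007, 0.093]
tcp_rot: [-168.8, 0.2, 178.2]
wrist_force: [-1.0, -0.7, 0.2]
opening: 0.0512
shift cm [ 0.13 -0.18  4.79] turn [0.005 0.005 0.004] grasp err mm (goal axes) [ -0.9   1.5 -47.9] op 0.0512 F [-1.  -0.7  0.2] t 9.77
```

```bash
python3 -m pendant '[[[0.1,-0.15,1.8,0.005,0.005,0,60],[0,0,1.8,0,0,0,60],[0,0,1,0,0,0,60]]]'
python3 -c "from h import *; head(-.2,0)"
```

```text
time: 10.02
ee_pos: [0.5382, -0.0097, 0.056]
tcp_rot: [-168.6, 0.5, 178.2]
wrist_force: [0.1, 0.9, 0.2]
opening: 0.0515
shift cm [ 0.38 -0.02  0.98] turn [0.002 0.009 0.002] grasp err mm (goal axes) [-3.6  0.2 -9.8] op 0.0515 F [0.1 0.9 0.2] t 10.02
```

```bash
python3 -m pendant '[[[0.4,0,1.1,0.002,0.009,0,60],[0,0,0.2,0,0,0,60]]]'
python3 - <<'E'
from h import *
head(-.2,0)
a=snap('wrist','w5.png'); cv2.imwrite('pics/w5c.png',a[100:,120:520,::-1])
E
```

```text
time: 10.18
ee_pos: [0.5346, -0.0119, 0.0444]
tcp_rot: [-168.5, -0.0, 178.1]
wrist_force: [-0.5, -0.4, -0.5]
opening: 0.0517
shift cm [ 0.02 -0.03 -0.19] turn [-0.     0.     0.002] grasp err mm (goal axes) [-0.2  0.3  1.9] op 0.0517 F [-0.5 -0.4 -0.5] t 10.18
```

View pics/w5c.png

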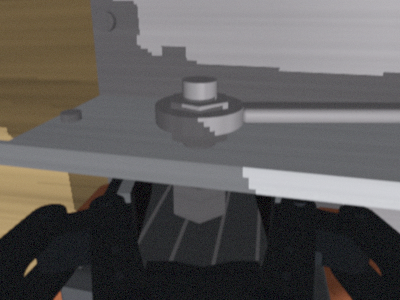

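The head sits centred between the open fingers (crop (200,205), fingers at about 120 and 290). Closing now.

```bash
python3 -m pendant '[[[0,0,0.1,0,0,0,5],[0,0,0.1,0,0,0,5],[0,0,0.1,0,0,0,5],[0,0,0.1,0,0,0,5],[0,0,0.1,0,0,0,5]]]' 50
python3 -c "from h import *; head(-.2,0)"
```

```text
time: 10.65
ee_pos: [0.5363, -0.0133, 0.0455]
tcp_rot: [-168.4, 0.3, 178.0]
wrist_force: [-5.1, 1.8, 5.0]
opening: 0.0211
shift cm [ 0.2   0.12 -0.12] turn [-0.002  0.005  0.   ] grasp err mm (goal axes) [-1.9 -1.2  1.1] op 0.0211 F [-5.1  1.8  5. ] t 10.65
```

```bash
python3 -m pendant '[[[0,0.08,0,-0.04,0,0,5],[0,0.08,0,-0.04,0,0,5],[0,0.08,0,-0.04,0,0,5],[0,0.08,0,-0.04,0,0,5]]]' 70
python3 -c "from h import *; head(0,0)"
```

```text
time: 10.98
ee_pos: [0.5364, -0.01, 0.0453]
tcp_rot: [-177.7, 0.3, 178.1]
wrist_force: [-0.4, -0.5, -4.4]
opening: 0.0206
shift cm [ 0.2   0.19 -0.08] turn [-0.04   0.005  0.003] grasp err mm (goal axes) [-1.9 -1.2  0.7] op 0.0206 F [-0.4 -0.5 -4.4] t 10.98
```

```bash
python3 -m pendant '[[[0,0.08,0,-0.04,0,0,5],[0,0,0,0,0,0,5],[0,0,0,0,0,0,5]]]'
python3 -c "from h import *; head(0,0)"
```

```text
time: 11.23
ee_pos: [0.5364, -0.0092, 0.0452]
tcp_rot: [179.8, 0.3, 178.0]
wrist_force: [-0.1, 2.7, -2.9]
opening: 0.0204
shift cm [ 0.2   0.12 -0.08] turn [0.004 0.005 0.001] grasp err mm (goal axes) [-1.9 -1.2  0.8] op 0.0204 F [-0.1  2.7 -2.9] t 11.23
```

Run:
```python
from h import *
a=cv2.imread('pics/s2.png'); s=snap('side','s3.png'); w=snap('wrist','w6.png')
O=np.array([.515,.0228,0]);C=R.from_euler('z',-2.05,degrees=True)
for z in(.036,.065):
    print(z,proj('side',O+C.apply([-.012,.105,z])),proj('wrist',O+C.apply([-.012,.105,z])),'axis',proj('wrist',O+C.apply([-.012,-.03,.065])))
c=lambda i:cv2.resize(i[170:235,300:370],(400,371),interpolation=cv2.INTER_CUBIC)
b=s[:,:,::-1]
cv2.imwrite('pics/f.png',np.vstack([np.hstack([c(a),c(b)]),cv2.resize(w[130:260,150:640,::-1],(800,212))]))
print([ (m['confidence'],m['extent']) for m in bot.masks_of('wrist','spanner')[:2]])
head(0,0)
```

```text
0.036 [323.31335909 197.26687073] [589.81219123 198.67442193] axis [325.45740687 217.43123608]
0.065 [323.40254157 190.06628558] [646.4057836  217.55309886] axis [325.45740687 217.43123608]
[(0.86, [275.1, 192.6, 638.8, 243.2])]
shift cm [ 0.2   0.12 -0.08] turn [0.003 0.005 0.002] grasp err mm (goal axes) [-1.9 -1.2  0.8] op 0.0205 F [ 0.2  0.1 -2.1] t 11.38
```

View pics/f.png

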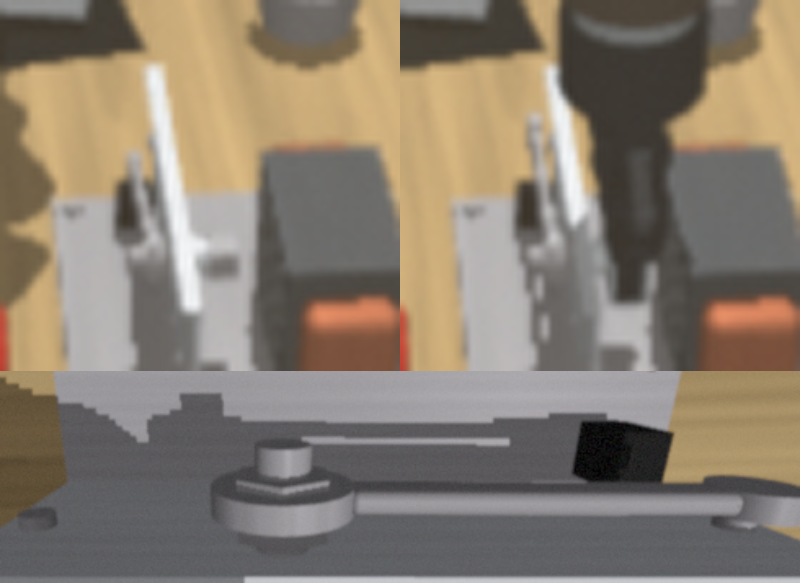

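The spanner tip has risen from side row about 197 to about 190, where 190.1 is predicted for level. The wrist view shows the handle horizontal with nothing touching it. Handing in.

```bash
python3 -c "
from h import *
bot.job_done(); head(0,0)"
```

```text
the job is handed in; nothing more can be done
the job is handed in; nothing more can be done
```

The heat sink is lying flat and released on the black mat. The bolt head was turned to level, and I handed the job in with the gripper still holding it at a 70 N grip setting. That was at about 11.4 s of the 48 s allowed; the hand-in reports no verdict.

**Heat sink:** the side and top pictures show it flat on the mat, about 1 cm or less from the mat's centre. The single top and side position readings disagreed by up to 20 mm, because the arm partly hid it from the top camera. It is still well inside the 70 mm limit. The hand crept upward by roughly a centimetre while closing on it, but it stayed gripped and lifted level. Setting it down gave a brief 17 N push on the mat.

**Bolt head:** I gripped it tilted 0.2 rad to match its flats, then turned it about its own axis.
- **Angle:** the tool ended within about 0.004 rad of upright.
- **Spanner:** in the side picture its tip rose from row 197 to about 190, and 190.1 is the predicted row for level. Nothing was seen touching it.
- **Grip:** the finger opening read 20.5 mm, slightly under the 22 mm across the flats. I did not measure the contact force on the head directly.

I moved nothing else on the bench on purpose, and nothing looked disturbed in the pictures I viewed. I did not re-measure every bystander's position at the end.

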